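# Unlock the marking stand and strike its punch

### The arm

A 6-joint arm with a two-finger parallel gripper is mounted at the origin on the work surface. World frame = base frame: x ahead of the robot, y to its left, z up, the work surface at z = 0. Lengths are in m, angles in rad, forces in N, time in s.
With the tool pointing down it reaches from about 0.325 to 0.85 m from the base axis. Payload 15.5 kg.
Tool frame: the origin (TCP) lies at the very end of the fingers, on their centre line; the grasp point (between the pads) lies 19 mm behind it; z points along the fingers, y is the line along which they close (so a half turn about z gives the same grasp; the last joint's range is limited). The gripper opens to 91 mm and grips with 3 to 60 N. Pads are 32 mm wide; open, the fingers measure 118 mm over their backs; the gripper's body (76 mm by 178 mm) begins 60 mm behind the grasp point.
Start: joints at [-1.335, 0.494, 1.345, -0, 1.302, -0.096], TCP at [0.203, -0.591, 0.214] pointing down, gripper open.
Joint ranges: [-2.91, 2.91], [-0.82, 2.16], [0.22, 2.67], [-1.22, 4.37], [0.12, 2.79], [-3.08, 3.08]. Speed limits (rad/s): [1.89, 1.89, 2.57, 3.01, 3.01, 3.01].

### API

Orientations are given as a rotation vector (axis times angle).
In Python, from cell import manip gives the robot as it stands.
- The arm moves only by the tool move_arm, never from a script. Its arguments are lists of equal length, an entry for each row: "jaw": the finger opening in mm, from 0 to 91.2; "translation": the shift along the world's x, y, z in mm, a list of three; "roll": the turn about the world's z in rad. A call has 1 to 8 rows; each row is the pose to reach, as a shift and turn from the pose commanded when the call began; what a row does not reach only later rows make up. A row lasts 1/10 s, in which the tool goes at most 50 mm and 8.59 degrees, less where a joint would pass 70% of its speed; a pose out of reach is approached as far as the arm can. A call with a gripper value outside its range is refused whole. The fingers move at their own pace and stop on an object; the grip force is fixed at half the most. Time passes only in rows, so rows that repeat a pose let the fingers close. It gives the time, the measured TCP pose, the force, the opening and the grip force at its end, in the units of the state.
- manip.read_state(): the state, without advancing time (a new reading comes with each control period).
- manip.capture(name): name is "scene" or "side" or "wrist"; returns a dict with "color" (420x560x3 uint8, red, green, blue), "K" (3x3 intrinsics, pixels), "R" (3x3) and "t" (3): a world point X has camera coordinates R X + t; the wrist camera has in their place "hand_eye" (4x4, takes a point from camera to tool coordinates, whose origin is the TCP and whose axes are the flange's). Camera axes: x right, y down, z forward; pixel columns grow to the right and rows downward; lengths in m; the calibration is good to about 2 mm. A picture is of the moment at which its call begins: read the wrist's pose just before it. There is no depth.
- manip.finish_job(): hands the job in; it is judged then, once.
The state is a dict: "time": time; "joint_positions": joint angles; "joint_velocities": joint speeds; "joint_efforts": joint torques, N m; "tcp_pos": TCP position; "orientation": TCP orientation; "force": force on the tool from outside, world axes, zero at the start; "wrist_torque": the same for the moment, N m; "opening": finger opening in m; "grip_force": force on a finger pad.
Only numpy, scipy, OpenCV 4.12 (cv2) and the standard library are available. Lean on these libraries where they do the work, as an engineer would, in place of code of your own. Each camera call takes 0.05 s, during which the arm holds its last target. There are 200 camera calls.

### The job

On the marking stand with the brass punch head, slide the red lock fully to its open end (green dot). Then, holding the mallet, strike the brass punch all the way down to its stop with a brisk blow rather than a slow press, let it spring back up, and put the mallet back on its rest as it was, head standing on the blue felt and handle along the rest. Leave the dark-headed stand and the dish of rings alone, and do not push the punch with the gripper itself.

Things in the scene. Friction and masses are not known exactly. Their poses are not given: they have to be found in the camera images.
- brass_stand: The marking stand to use: grey base and bridge, brass punch head, red lock knob. Fixed. Origin: centre of the underside. Base 140 (x) x 124 (y) x 20 mm; lock slide on its front (-x) part, behind it a bridge (x +7 to +43 mm, full width, top at 58 mm) through which the punch runs upright at x = +25 mm, y = 0. Green dot at the open (+y) end of the slide, white at the locked end.
- brass_punch_top (a point): Centre of the flat top of the brass punch head (24 mm diameter, 10 mm thick), 92 mm above the bench when the punch is up. The punch stands on a return spring.
- brass_punch (a joint): How far the brass punch is driven down, m: 0 up, 0.018 at its bottom stop. The spring takes about 5 N at the top and 10 N at the bottom and brings the punch back up by itself. A brisk blow moves it at 0.05 m/s or more.
- red_lock_knob (a point): Top centre of the red lock knob, an upright round post of 14 mm diameter; its top is 60.5 mm above the bench, its foot plate (18 x 22 mm) 27.5 mm, the slide runs on the base's 20 mm high top at x = -35 mm of the stand.
- red_lock (a joint): Position of the red lock, m, along the stand's +y: 0 locked (white dot), 0.040 at the open end stop (green dot). It slides with about 2 N of friction and stays where it is left.
- mallet: Loose mallet, 0.26 kg. Origin: centre of the head's lower face. Head: upright wooden cylinder, 40 mm diameter, 64 mm high, two brass bands, flat striking faces. Handle: flat-sided bar 16 mm wide, 22 mm high, level along -x to x = -170 mm, centre line 32 mm above the origin. It starts with the head standing on the rest's felt.
- mallet_handle (a point): Point on the centre line of the mallet's handle, 55 mm from the head's axis, a good place to grip across the handle.
- mallet_rest: Fixed wooden mallet rest; origin on the bench below the centre of its blue felt disc (60 mm diameter), where the mallet's head stands. Board 225 (x -185 to +40 mm) x 80 x 8 mm; a block at x -170 to -140 mm, 50 mm wide, top at 29 mm, carries the handle's end.
- dark_stand: The other marking stand, to be left alone: the same build and size, but with a dark steel punch head and a blue lock knob. Fixed. Origin: centre of the underside. Base 140 (x) x 124 (y) x 20 mm; lock slide on its front (-x) part, behind it a bridge (x +7 to +43 mm, full width, top at 58 mm) through which the punch runs upright at x = +25 mm, y = 0.
- dark_punch_top (a point): Top centre of the dark punch head of the other stand, 92 mm above the bench.
- blue_lock_knob (a point): Top centre of the blue lock knob of the other stand, 60.5 mm above the bench.
- ring_dish: Loose white ceramic dish with two rings lying in it, 76 mm diameter, 16 mm high; origin at the centre of its underside. To be left alone.
Things that resemble listed ones, but are neither listed nor needed, are in the scene too. What is shaped like the mallet but grey is not meant.

How it is judged:
By the outcome, as a careful person would: the job done as asked, in the order asked, and still so for the second after the job is handed in, with the robot touching nothing.
It also fails if it takes over 64 s, if anything falls off the work surface, if the arm or the gripper's body presses on something with over 40 N, if the wrist force passes 120 N, or if a joint passes its speed limit or range.

## Working session

There is one attempt and no reset: what is moved stays moved. The work goes in short steps, Python scripts to look and compute and a tool call to move; the robot and the scene stay as the last step left them, time stands still between calls to the robot, and variables do not carry over. Pictures are saved under pics/ and viewed, at most 10 in all, crops included, and the job is handed in when it is done.

Besides the shell and the picture viewer there is one more tool, called after "Emit:" as name(argument=value, ...), one argument or row to a line, values as JSON. move_arm: Moves the arm, as the interface text tells. Its arguments: {"type":"object","properties":{"jaw":{"type":"array"},"translation":{"type":"array"},"roll":{"type":"array"}},"required":["jaw","translation","roll"]}

```bash
mkdir -p pics
cat > h.py <<'E'
import numpy as np, cv2, pickle
from cell import manip
def shot(n,f):
    s=manip.read_state(); c=manip.capture(n); cv2.imwrite(f"pics/{f}.png",c["color"][:,:,::-1]); c={k:np.array(v) for k,v in c.items()}
    c["s"]=s; pickle.dump(c,open(f"pics/{f}.pkl","wb")); return c
def load(f): return pickle.load(open(f"pics/{f}.pkl","rb"))
def cam(c):
    if "R" in c: return c["R"],c["t"]
    T=np.eye(4); T[:3,:3]=cv2.Rodrigues(np.array(c["s"]["orientation"]))[0]; T[:3,3]=c["s"]["tcp_pos"]
    M=np.linalg.inv(T@c["hand_eye"]); return M[:3,:3],M[:3,3]
def at(c,u,v,z):
    R,t=cam(c); o=-R.T@t; d=R.T@np.linalg.inv(c["K"])@[u,v,1]; return (o+d*(z-o[2])/d[2]).round(4)
def px(c,X):
    R,t=cam(c); p=c["K"]@(R@np.array(X,float)+t); return (p[:2]/p[2]).round(1)
E
python3 - <<'E'
from h import *
for n in("scene","side"):
    c=shot(n,n+"0"); R,t=cam(c); print(n,c["K"].tolist(),(-R.T@t).round(3))
print(manip.read_state())
a=cv2.imread("pics/scene0.png"); cv2.imwrite("pics/scene0b.png",cv2.resize(a,(800,600)))
b=cv2.imread("pics/side0.png"); cv2.imwrite("pics/side0b.png",cv2.resize(b,(800,600)))
E
```

```text
scene [[430.8884170122926, 0.0, 285.087807425224], [0.0, 430.8884170122926, 208.75107460712601], [0.0, 0.0, 1.0]] [ 1.169 -0.439  0.852]
side [[482.8382432036551, 0.0, 277.6158323713733], [0.0, 482.8382432036551, 208.75998558182985], [0.0, 0.0, 1.0]] [0.081 0.842 1.093]
{'time': 0.1, 'joint_positions': array([-1.33551141e+00,  4.94122903e-01,  1.34602292e+00, -8.78652196e-06,
        1.30250570e+00, -9.54934880e-02]), 'joint_velocities': array([ 0.00027668, -0.00192512, -0.00115498, -0.0014962 , -0.00097274,
       -0.00210795]), 'joint_efforts': array([ 2.30477977e-03, -8.80237198e+01, -3.82543588e+01,  7.05263950e-02,
        4.81071859e-02,  2.61747211e-06]), 'tcp_pos': array([ 0.20291631, -0.5908052 ,  0.21341241]), 'orientation': array([-3.09768169e+00, -5.17049787e-01,  1.29391437e-04]), 'force': array([ 1.02510635, -0.30863739,  0.52402141]), 'wrist_torque': array([-0.0330677 , -0.03323393,  0.07550033]), 'grip_force': 0.0, 'opening': 0.09102133594664279}
```

View pics/scene0b.png

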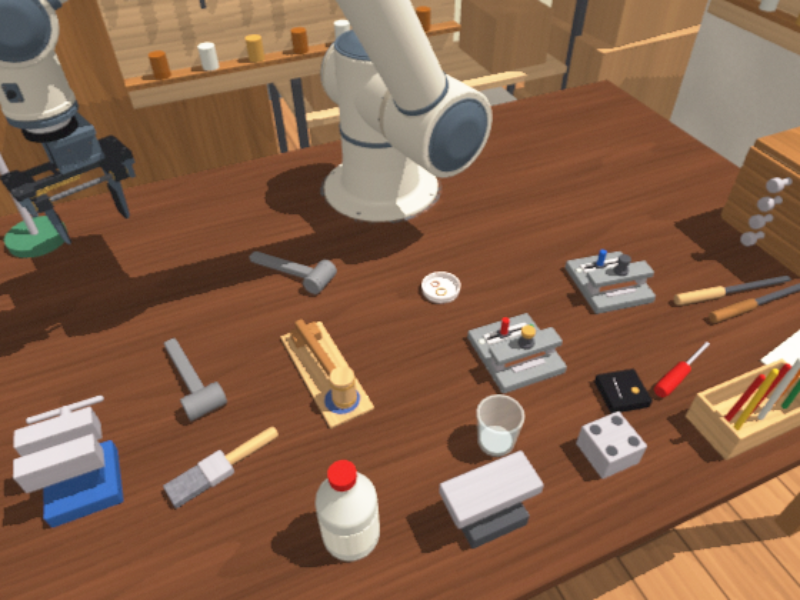

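View pics/side0b.png

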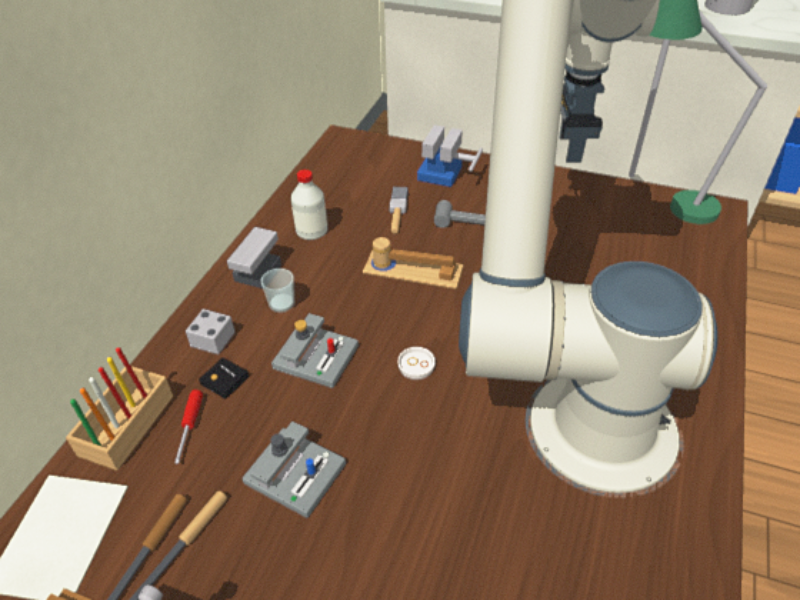

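The scene view (800x600) shows the brass stand around (517,350), with its punch at (528,331) and red knob at (505,321). The mallet is on its rest at (325,370). I'll zoom in to measure.

Run:
```python
from h import *
def crop(f,x,y,w=100,h=75): # native px
    a=cv2.imread(f"pics/{f}.png")[y:y+h,x:x+w]; return cv2.resize(a,(400,300),interpolation=cv2.INTER_CUBIC)
# scene stand, scene rest; side stand, side rest
o=np.vstack([np.hstack([crop("scene0",315,205),crop("scene0",180,220)]),np.hstack([crop("side0",180,210),crop("side0",240,150)])])
cv2.imwrite("pics/z0.png",o)
```

```text
(no output)
```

View pics/z0.png

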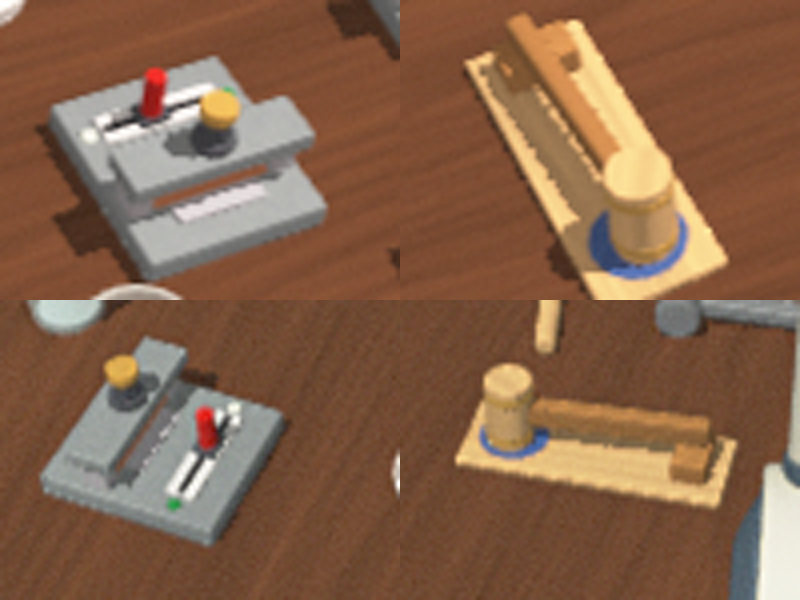

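Run:
```python
from h import *
S,D=load("scene0"),load("side0")
def pt(n,s,d,z,os,od):
    u=np.array(os)+np.array(s)/4; v=np.array(od)+np.array(d)/4
    P=[]
    for c in(S,D):
        R,t=cam(c); P.append(c["K"]@np.c_[R,t])
    X=cv2.triangulatePoints(P[0],P[1],u.astype(float),v.astype(float)); X=(X[:3]/X[3]).ravel().round(4)
    print(n,"tri",X,"scene",at(S,*u,z),"side",at(D,*v,z))
a,b=(315,205),(180,210)
pt("punch",(220,104),(122,66),.092,a,b)
pt("knob",(155,72),(205,111),.0605,a,b)
pt("white",(90,136),(235,110),.02,a,b)
pt("green",(229,93),(173,204),.02,a,b)
pt("corner +y-x",(218,58),(210,236),.02,a,b)
pt("corner -y-x",(52,112),(285,118),.02,a,b)
a,b=(180,220),(240,150)
pt("headtop",(238,167),(108,78),.072,a,b)
pt("rest c1",(67,64),(338,138),.008,a,b)
pt("rest c2",(178,20),(320,198),.008,a,b)
pt("rest c3",(328,260),(60,160),.008,a,b)
pt("handle end top",(122,17),(308,120),.051,a,b)
```

```text
punch tri [0.6122 0.0215 0.0897] scene [0.6146 0.0206 0.092 ] side [0.6105 0.0229 0.092 ]
knob tri [0.551  0.0171 0.0598] scene [0.5515 0.0167 0.0605] side [0.5507 0.0176 0.0605]
white tri [ 0.5496 -0.0252  0.0171] scene [ 0.552  -0.0264  0.02  ] side [ 0.5482 -0.0231  0.02  ]
green tri [0.5547 0.0748 0.019 ] scene [0.5562 0.0747 0.02  ] side [0.5537 0.075  0.02  ]
corner +y-x tri [0.5199 0.0886 0.0134] scene [0.5259 0.085  0.02  ] side [0.5167 0.0927 0.02  ]
corner -y-x tri [ 0.5145 -0.0351  0.01  ] scene [ 0.5238 -0.039   0.02  ] side [ 0.5097 -0.0282  0.02  ]
headtop tri [ 0.5595 -0.2902  0.0711] scene [ 0.5602 -0.2904  0.072 ] side [ 0.559  -0.2892  0.072 ]
rest c1 tri [ 0.3785 -0.3528  0.0043] scene [ 0.3838 -0.3522  0.008 ] side [ 0.3769 -0.3502  0.008 ]
rest c2 tri [ 0.3713 -0.2743  0.0062] scene [ 0.3757 -0.2734  0.008 ] side [ 0.3699 -0.2746  0.008 ]
rest c3 tri [ 0.5918 -0.2524  0.0017] scene [ 0.5976 -0.2528  0.008 ] side [ 0.5882 -0.2474  0.008 ]
handle end top tri [ 0.3957 -0.3148  0.0503] scene [ 0.399  -0.3137  0.051 ] side [ 0.3946 -0.3162  0.051 ]
```

Emit:
move_arm(
  jaw=[91,91,91,60,30,0,0,0],
  translation=[
    [45,45,5],
    [90,90,15],
    [130,130,25],
    [170,170,37],
    [200,205,40],
    [230,240,40],
    [247,261,40],
    [247,261,40],
  ],
  roll=[-0.08,-0.16,-0.25,-0.33,-0.38,-0.38,-0.38,-0.38],
)

```text
time: 0.9
tcp_pos: [0.4523, -0.3264, 0.254]
orientation: [-3.14, 0.072, -0.001]
force: [-0.9, -0.3, -0.3]
opening: 0.0539
grip_force: 0.0
```

Run:
```python
from h import *
c=shot("wrist","w1"); s=c["s"]; print(s["time"],s["tcp_pos"],s["orientation"],s["opening"])
for X in([.5595,-.2902,.072],[.3957,-.3148,.051],[.612,.0215,.092]): print(px(c,X))
a=cv2.imread("pics/w1.png"); cv2.imwrite("pics/w1b.png",cv2.resize(a,(800,600)))
```

```text
0.9 [ 0.45234845 -0.32644341  0.25397803] [-3.13979247e+00  7.20219394e-02 -7.01927701e-04] 0.053850868638487315
[239.8 104.6]
[269.6 235. ]
[-67.4  63.6]
```

View pics/w1b.png

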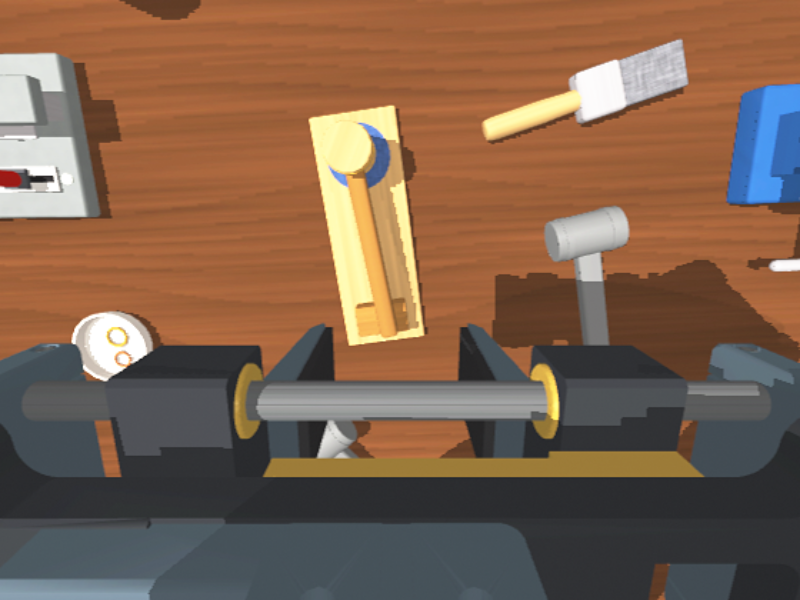

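The wrist view shows the head top at (351,147), the handle running from (358,182) to (388,333), and rest corners at (309,118), (393,105), (424,333) and (350,346). I'll convert these to world points.

Run:
```python
from h import *
c=load("w1")
for n,u,v,z in(("head",351,147,.072),("h1",358,185,.051),("h2",388,330,.051),("r1",309,118,.008),("r2",393,105,.008),("r3",424,333,.008),("r4",350,346,.008)):
    print(n,at(c,u*.7,v*.7,z))
```

```text
head [ 0.561 -0.297  0.072]
h1 [ 0.5325 -0.2987  0.051 ]
h2 [ 0.4012 -0.3178  0.051 ]
r1 [ 0.5949 -0.2541  0.008 ]
r2 [ 0.6023 -0.3318  0.008 ]
r3 [ 0.3822 -0.3536  0.008 ]
r4 [ 0.3715 -0.2755  0.008 ]
```

Emit:
move_arm(
  jaw=[0,0,0,0,0,0,0,0],
  translation=[
    [20,50,0],
    [40,100,0],
    [60,150,0],
    [80,200,-30],
    [90,250,-60],
    [101,300,-90],
    [101,302,-120],
    [101,302,-120],
  ],
  roll=[0,0,0,0,0,0,0,0],
)

```text
time: 1.75
tcp_pos: [0.5491, -0.0259, 0.1303]
orientation: [-3.14, 0.074, 0.008]
force: [-1.1, 0.5, -0.2]
opening: 0.0006
grip_force: 0.0
```

Emit:
move_arm(
  jaw=[0,0,0,0,0,0],
  translation=[
    [0,0,-45],
    [0,0,-90],
    [0,0,-97],
    [0,0,-97],
    [0,10,-97],
    [0,15,-97],
  ],
  roll=[0,0,0,0,0,0],
)

```text
time: 2.35
tcp_pos: [0.5522, -0.0127, 0.039]
orientation: [3.14, -0.078, 0.005]
force: [-0.9, -0.2, -0.4]
opening: 0.0003
grip_force: 0.0
```

Emit:
move_arm(
  jaw=[0,0,0,0,0,0,0,0],
  translation=[
    [0,5,0],
    [0,10,0],
    [1,15,0],
    [1,19,0],
    [1,23,0],
    [1,26,0],
    [1,28,0],
    [1,28,0],
  ],
  roll=[0,0,0,0,0,0,0,0],
)

```text
time: 3.15
tcp_pos: [0.552, 0.0151, 0.0369]
orientation: [-3.141, 0.077, 0.0]
force: [-0.0, -0.7, 0.3]
opening: 0.0005
grip_force: 0.2
```

Emit:
move_arm(
  jaw=[0,0,0,0,0],
  translation=[
    [0,3,0],
    [0,6,0],
    [0,8,0],
    [0,10,0],
    [0,12,0],
  ],
  roll=[0,0,0,0,0],
)

```text
time: 3.65
tcp_pos: [0.5522, 0.0267, 0.037]
orientation: [3.14, -0.077, 0.0]
force: [0.2, -17.1, 0.1]
opening: 0.0006
grip_force: 8.6
```

Emit:
move_arm(
  jaw=[0,0],
  translation=[
    [0,0.5,0],
    [0,0.5,0],
  ],
  roll=[0,0],
)

```text
time: 3.85
tcp_pos: [0.5521, 0.0265, 0.037]
orientation: [3.139, -0.077, 0.0]
force: [1.3, -13.0, 0.0]
opening: 0.0005
grip_force: 6.6
```

Emit:
move_arm(
  jaw=[0,0,20,40,60,60,60,60],
  translation=[
    [0,-15,0],
    [0,-25,5],
    [0,-25,50],
    [0,-40,95],
    [-15,-90,120],
    [-30,-140,130],
    [-40,-190,135],
    [-45,-230,135],
  ],
  roll=[0,0,0.05,0.1,0.15,0.19,0.19,0.19],
)

```text
time: 4.65
tcp_pos: [0.5063, -0.2026, 0.1733]
orientation: [3.133, 0.221, 0.002]
force: [0.1, -0.0, 0.2]
opening: 0.0456
grip_force: 0.0
```

Run:
```python
from h import *
c=shot("scene","scene1"); d=shot("side","side1"); print(c["s"]["tcp_pos"],c["s"]["orientation"])
def crop(f,x,y,w=100,h=75):
    a=cv2.imread(f"pics/{f}.png")[y:y+h,x:x+w]; return cv2.resize(a,(400,300),interpolation=cv2.INTER_CUBIC)
cv2.imwrite("pics/z1.png",np.hstack([crop("scene1",315,205),crop("side1",180,210)]))
```

```text
[ 0.50628558 -0.20263602  0.17327379] [3.13343296e+00 2.21000712e-01 1.98220945e-03]
```

View pics/z1.png

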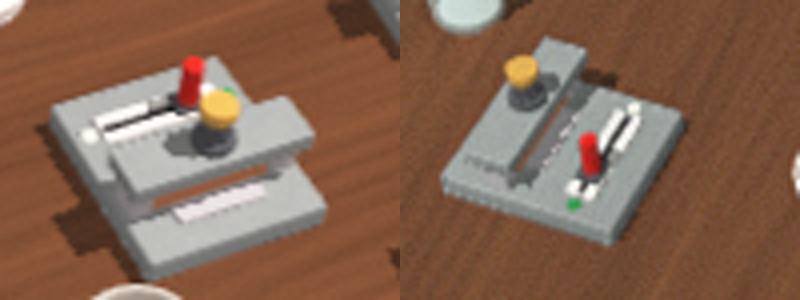

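The lock has reached its open end, with the knob at the green-dot end in both views and the stop felt at about 15 N. Next I'll fetch the mallet.

Emit:
move_arm(
  jaw=[60,60,60,60,60,60,60],
  translation=[
    [3,-49,0],
    [6,-97,0],
    [6,-97,-45],
    [6,-97,-90],
    [6,-97,-130],
    [6,-97,-150],
    [6,-97,-150],
  ],
  roll=[0,0,0,0,0,0,0],
)

```text
time: 5.45
tcp_pos: [0.5114, -0.2966, 0.0194]
orientation: [-3.13, -0.22, 0.006]
force: [0.1, 0.5, -0.4]
opening: 0.0601
grip_force: 0.0
```

Run:
```python
from h import *
c=shot("wrist","w2"); s=c["s"]; print(s["tcp_pos"],s["orientation"],s["force"],s["opening"])
a=cv2.imread("pics/w2.png"); cv2.imwrite("pics/w2b.png",cv2.resize(a,(800,600)))
```

```text
[ 0.51137655 -0.2965643   0.01935392] [-3.1302669  -0.21989619  0.00623287] [ 0.14604458  0.5089785  -0.41758546] 0.060125935075587125
```

View pics/w2b.png

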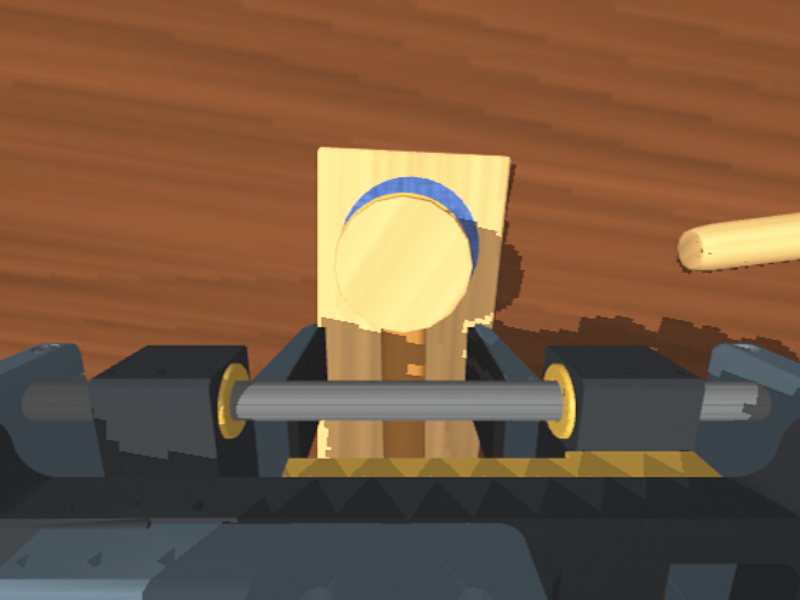

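The handle is at column 403, aligned and centred between the fingers. The head top is centred at (404,262).

Run:
```python
from h import *
c=load("w2")
print(at(c,404*.7,262*.7,.072),at(c,403*.7,350*.7,.051),at(c,403*.7,445*.7,.051))
R=cv2.Rodrigues(c["s"]["orientation"])[0]; print(R.round(3).tolist())
```

```text
[ 0.5635 -0.2928  0.072 ] [ 0.5293 -0.2978  0.051 ] [ 0.4918 -0.3032  0.051 ]
[[0.99, 0.14, -0.004], [0.14, -0.99, 0.003], [-0.004, -0.004, -1.0]]
```

Emit:
move_arm(
  jaw=[40,20,8,8,8,8],
  translation=[
    [0,-1,1],
    [0,-1,1],
    [0,-1,1],
    [0,-1,1],
    [0,-1,1],
    [0,-1,1],
  ],
  roll=[0,0,0,0,0,0],
)

```text
time: 6.1
tcp_pos: [0.5134, -0.2985, 0.023]
orientation: [3.134, 0.221, 0.0]
force: [-0.9, 1.8, 5.7]
opening: 0.0159
grip_force: 30.0
```

Emit:
move_arm(
  jaw=[8,8,8,8,8,8,8,8],
  translation=[
    [0,0,15],
    [0,0,45],
    [0,0,85],
    [0,5,118],
    [5,35,125],
    [15,75,125],
    [25,115,125],
    [32,155,125],
  ],
  roll=[0,0,0,0,0,0,0,0],
)

```text
time: 6.9
tcp_pos: [0.5454, -0.142, 0.1478]
orientation: [-3.134, -0.22, 0.0]
force: [1.0, -0.4, -3.5]
opening: 0.0161
grip_force: 30.0
```

Emit:
move_arm(
  jaw=[8,8,8,8,8,8,8],
  translation=[
    [5,40,0],
    [10,80,0],
    [15,120,0],
    [18,145,-5],
    [18,159,-15],
    [18,159,-15],
    [18,159,-15],
  ],
  roll=[0,0,0,0,0,0,0],
)

```text
time: 7.6
tcp_pos: [0.5629, 0.015, 0.1324]
orientation: [3.134, 0.221, -0.002]
force: [-1.0, -0.3, -3.0]
opening: 0.0157
grip_force: 30.0
```

Run:
```python
from h import *
c=shot("scene","scene2"); d=shot("side","side2"); s=d["s"]; print(s["time"],s["tcp_pos"],s["orientation"],s["opening"],s["force"])
def crop(f,x,y,w=100,h=150):
    a=cv2.imread(f"pics/{f}.png")[y:y+h,x:x+w]; return cv2.resize(a,(400,600),interpolation=cv2.INTER_CUBIC)
cv2.imwrite("pics/z2.png",np.hstack([crop("scene2",325,145),crop("side2",165,145)]))
```

```text
7.65 [0.56317761 0.01456348 0.13272786] [ 3.13368345e+00  2.20054589e-01 -7.20886357e-04] 0.015399663591445146 [-0.68328679 -0.72004832 -3.53656689]
```

View pics/z2.png

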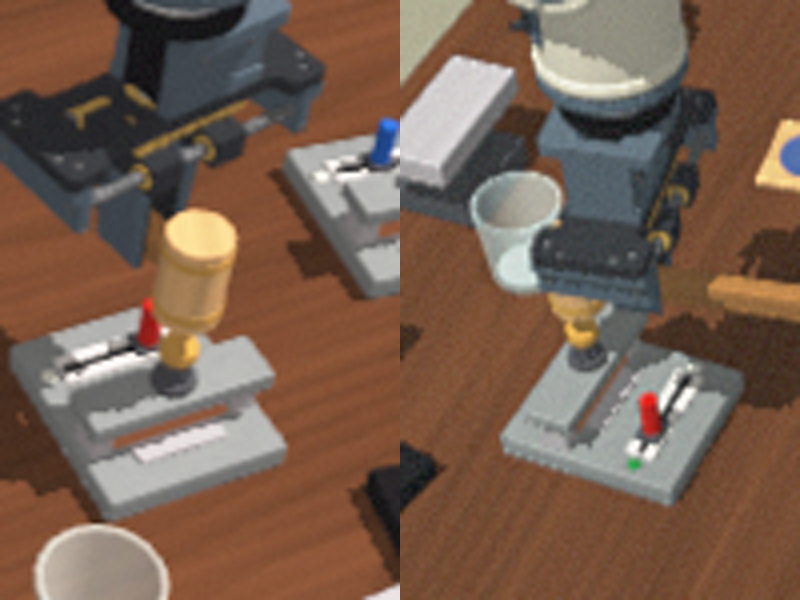

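Run:
```python
from h import *
c=load("scene2"); print(at(c,325+199/4,145+237/4,.1817))
d=load("side2")
for z in (.11,.1177,.125): print(z,px(c,[.6115,.0215,z]),px(c,[.6115,.0215,z])*4-[1300,580], (px(d,[.6115,.0215,z])*4-[660,580]))
```

```text
[0.6151 0.0188 0.1817]
0.11 [370.6 224.8] [182.4 319.2] [178.8 306.8]
0.1177 [371.1 222.6] [184.4 310.4] [177.2 299.2]
0.125 [371.5 220.4] [186.  301.6] [176. 292.]
```

Emit:
move_arm(
  jaw=[8,8,8,8,8],
  translation=[
    [0,1,-12],
    [0,1,-12],
    [0,1,-30],
    [0,1,-48],
    [0,1,-48],
  ],
  roll=[0,0,0,0,0],
)

```text
time: 8.2
tcp_pos: [0.5624, 0.0161, 0.0834]
orientation: [-3.134, -0.22, 0.004]
force: [-4.4, -1.1, 5.9]
opening: 0.0161
grip_force: 30.0
```

Run:
```python
from h import *
c=shot("scene","scene3"); d=shot("side","side3"); s=d["s"]; print(s["time"],s["tcp_pos"],s["orientation"],s["opening"],s["force"],s["wrist_torque"])
def crop(f,x,y,w=100,h=150):
    a=cv2.imread(f"pics/{f}.png")[y:y+h,x:x+w]; return cv2.resize(a,(400,600),interpolation=cv2.INTER_CUBIC)
cv2.imwrite("pics/z3.png",np.hstack([crop("scene3",325,145),crop("side3",165,145)]))
for z in (.092,.083,.074): print(z,px(c,[.6132,.0210,z])*4-[1300,580])
```

```text
8.25 [0.56245139 0.01613279 0.08423529] [-3.13369968 -0.22031527  0.00340579] 0.016032620639083884 [-5.81524407 -0.24396344  5.70723768] [-0.30772866  0.94931914  0.034985  ]
0.092 [179.2 342. ]
0.083 [177.2 352.4]
0.074 [175.2 362.4]
```

View pics/z3.png

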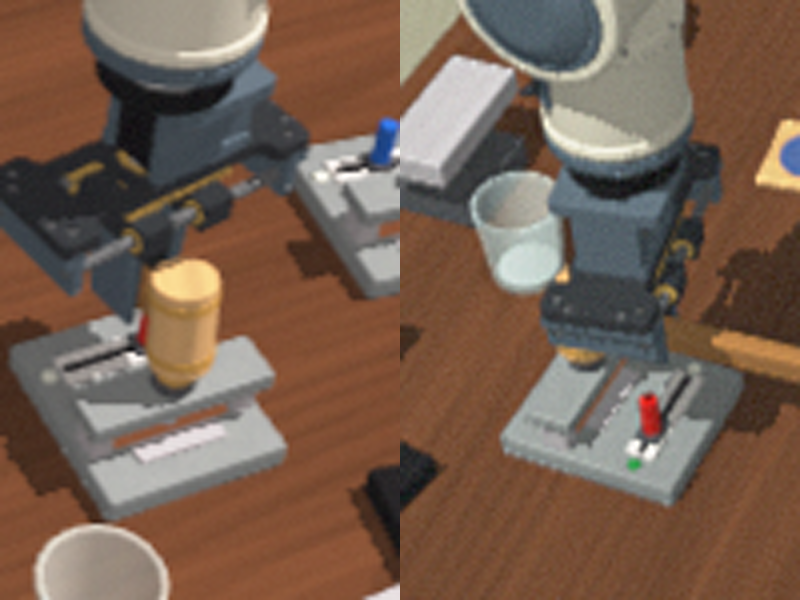

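Run:
```python
from h import *
c=load("scene3")
for z in (.1177,.083,.078,.074): print(z,"rim",px(c,[.6286,.0082,z])*4-[1300,580],"brass bottom rim",px(c,[.6224,.0133,z-.01])*4-[1300,580])
a=[cv2.imread(f"pics/scene{i}.png")[205:255,345:395] for i in (2,3)]
cv2.imwrite("pics/z4.png",cv2.resize(np.hstack(a),(800,400),interpolation=cv2.INTER_CUBIC))
```

```text
0.1177 rim [180.4 336.8] brass bottom rim [180.  338.8]
0.083 rim [172.4 376.4] brass bottom rim [172. 378.]
0.078 rim [171.2 382. ] brass bottom rim [171.2 383.2]
0.074 rim [170.4 386.4] brass bottom rim [170.4 387.6]
```

View pics/z4.png

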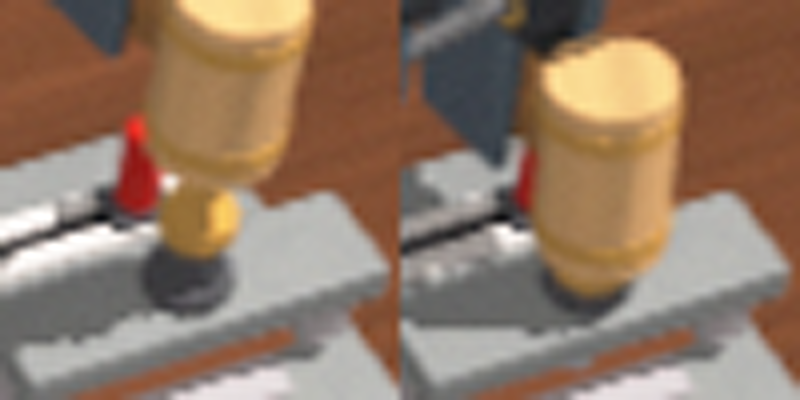

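The punch went about 17 mm down, with roughly 9 N on it, so the stop isn't certain. The mallet tilts in the grip. I'll lift, move 8 mm along the handle to shorten the lever, and strike again deeper and faster.

Emit:
move_arm(
  jaw=[8,8,8,8,8,8,8,8],
  translation=[
    [0,0,20],
    [4,0,36],
    [8,1,36],
    [8,1,36],
    [8,1,36],
    [8,1,13],
    [8,1,-10],
    [8,1,-10],
  ],
  roll=[0,0,0,0,0,0,0,0],
)

```text
time: 9.1
tcp_pos: [0.5701, 0.0174, 0.0725]
orientation: [-3.134, -0.221, 0.004]
force: [-3.5, -1.0, 6.2]
opening: 0.0159
grip_force: 32.2
```

Run:
```python
from h import *
c=shot("scene","scene4"); s=c["s"]; print(s["time"],s["tcp_pos"],s["force"],s["wrist_torque"])
a=[cv2.imread(f"pics/scene{i}.png")[205:255,345:395] for i in (3,4)]
cv2.imwrite("pics/z5.png",cv2.resize(np.hstack(a),(800,400),interpolation=cv2.INTER_CUBIC))
```

```text
9.1 [0.57009001 0.01739886 0.07246315] [-3.51682025 -0.97623422  6.23955128] [-0.04224081  0.30903744 -0.0009902 ]
```

Run:
```python
from h import *
for i in (0,2,3,4):
    a=cv2.imread(f"pics/scene{i}.png").astype(int)
    print(i)
    for x in (367,369,371): print(x,[tuple(a[y,x,[2,0]]) for y in range(231,249)] if 0 else ' '.join(f"{a[y,x,2]}/{a[y,x,0]}" for y in range(233,248)))
```

```text
0
367 223/81 163/59 141/52 111/57 69/57 58/57 57/60 56/58 57/60 85/88 70/71 95/95 167/164 178/176 136/136
369 242/93 205/76 153/56 137/54 88/59 57/59 56/60 57/60 96/97 100/102 73/74 111/110 171/170 152/151 121/120
371 244/93 220/81 169/61 144/57 91/63 74/74 77/78 83/85 100/102 91/94 95/94 156/153 173/170 132/131 114/112
2
367 149/55 144/55 143/54 113/56 72/59 60/60 59/61 59/61 58/60 89/91 70/72 97/97 170/168 183/181 139/138
369 150/57 152/57 150/58 143/58 89/60 63/63 62/63 61/63 96/98 101/104 73/73 114/113 177/175 154/152 121/120
371 209/74 205/74 174/65 149/62 90/62 76/79 78/78 84/88 103/104 92/95 95/95 159/157 176/174 134/133 114/112
3
367 162/83 164/87 159/77 148/61 147/58 162/81 162/83 148/62 114/58 74/63 63/62 81/82 96/96 161/160 136/135
369 164/86 162/84 162/84 169/69 153/58 158/76 161/81 150/68 123/58 76/59 59/61 78/77 131/130 140/138 122/122
371 163/85 163/86 163/86 178/72 162/62 160/77 162/85 142/62 103/59 67/60 88/88 156/154 174/171 133/132 114/112
4
367 158/83 154/79 147/63 144/55 151/69 155/79 150/71 144/56 112/57 71/59 60/60 80/82 99/99 106/104 100/99
369 168/88 167/88 173/78 155/62 149/61 160/79 164/86 151/67 124/56 77/57 58/59 76/77 95/97 104/103 101/100
371 175/91 174/91 181/82 160/63 150/56 161/78 172/90 156/70 108/60 69/60 63/63 90/89 103/105 109/108 110/108
```

The brass-to-dark edge sits at the same pixel after both blows. It is 5.0 px below the "up" image, which is exactly 18 mm, so the stop was reached. Now I'll lift and return the mallet. The block under the handle's end will level it again.

Emit:
move_arm(
  jaw=[8,8,8,8,8,8,8,8],
  translation=[
    [0,0,20],
    [0,0,45],
    [0,0,75],
    [0,-10,85],
    [-10,-50,85],
    [-18,-90,85],
    [-26,-130,85],
    [-34,-170,85],
  ],
  roll=[0,0,0,0,0,0,0,0],
)

```text
time: 9.95
tcp_pos: [0.536, -0.1543, 0.1586]
orientation: [-3.133, -0.221, 0.002]
force: [0.4, 0.4, -2.1]
opening: 0.0156
grip_force: 31.9
```

Run:
```python
from h import *
c=shot("scene","scene5"); d=shot("side","side5"); s=c["s"]; print(s["time"],s["tcp_pos"],s["force"],s["orientation"])
a=cv2.imread("pics/scene5.png").astype(int)
for x in (367,369,371): print(x,' '.join(f"{a[y,x,2]}/{a[y,x,0]}" for y in range(233,248)))
def crop(f,x,y,w=170,h=170):
    a=cv2.imread(f"pics/{f}.png")[y:y+h,x:x+w]; return cv2.resize(a,(400,400),interpolation=cv2.INTER_CUBIC)
X=s["tcp_pos"]; p,q=px(c,X),px(d,X); print(p,q)
cv2.imwrite("pics/z6.png",np.hstack([crop("scene5",max(0,int(p[0])-85),int(p[1])-85),crop("side5",int(q[0])-85,max(0,int(q[1])-85))]))
```

```text
9.95 [ 0.5359833  -0.15433625  0.15855857] [ 0.38641091  0.37574206 -2.11712021] [-3.13322097e+00 -2.21081590e-01  2.46090122e-03]
367 227/82 169/65 145/55 117/60 73/59 61/61 61/63 60/61 63/65 90/92 73/74 101/98 173/172 184/182 140/139
369 246/98 212/77 159/58 145/59 91/65 62/62 61/64 62/65 97/101 104/107 77/79 116/114 176/174 157/156 126/126
371 247/97 224/84 175/66 152/65 95/65 77/79 79/81 84/85 105/108 94/95 97/98 163/160 178/177 137/136 116/115
[289.4 211.1] [256.8 176.2]
```

The punch is back up, with the profile matching the start image.

Emit:
move_arm(
  jaw=[8,8,8,8,8,8,8,8],
  translation=[
    [-7,-45,0],
    [-14,-90,0],
    [-21,-130,0],
    [-23,-145,0],
    [-23,-145,-20],
    [-23,-145,-40],
    [-23,-145,-40],
    [-23,-145,-40],
  ],
  roll=[0,0,0,0,0,0,0,0],
)

```text
time: 10.85
tcp_pos: [0.514, -0.297, 0.1195]
orientation: [-3.133, -0.221, 0.002]
force: [0.0, -0.6, -2.4]
opening: 0.0159
grip_force: 31.6
```

Emit:
move_arm(
  jaw=[8,8,8,8,8,8,8,8],
  translation=[
    [0,-1,-12],
    [0,-1,-24],
    [0,-1,-34],
    [0,-1,-44],
    [0,-1,-54],
    [0,-1,-62],
    [0,-1,-70],
    [0,-1,-70],
  ],
  roll=[0,0,0,0,0,0,0,0],
)

```text
time: 11.65
tcp_pos: [0.514, -0.2983, 0.0489]
orientation: [-3.133, -0.221, 0.001]
force: [0.6, 0.6, -2.9]
opening: 0.016
grip_force: 30.0
```

Emit:
move_arm(
  jaw=[8,8,8,8],
  translation=[
    [0,0,-6],
    [0,0,-12],
    [0,0,-16],
    [0,0,-16],
  ],
  roll=[0,0,0,0],
)

```text
time: 12.05
tcp_pos: [0.514, -0.2984, 0.0333]
orientation: [-3.133, -0.221, 0.001]
force: [-0.1, 0.5, -2.2]
opening: 0.016
grip_force: 30.0
```

Emit:
move_arm(
  jaw=[8,8,8,8],
  translation=[
    [0,0,-3],
    [0,0,-6],
    [0,0,-8],
    [0,0,-8],
  ],
  roll=[0,0,0,0],
)

```text
time: 12.45
tcp_pos: [0.5142, -0.2985, 0.0256]
orientation: [-3.134, -0.221, 0.0]
force: [1.1, -0.7, -0.4]
opening: 0.0158
grip_force: 30.0
```

Emit:
move_arm(
  jaw=[8,8,8],
  translation=[
    [0,0,-1.5],
    [0,0,-3],
    [0,0,-3],
  ],
  roll=[0,0,0],
)

```text
time: 12.75
tcp_pos: [0.5143, -0.2985, 0.0227]
orientation: [-3.134, -0.221, 0.0]
force: [0.8, 0.0, 0.1]
opening: 0.0156
grip_force: 30.0
```

Run:
```python
from h import *
c=shot("scene","scene6"); d=shot("side","side6"); s=d["s"]; print(s["tcp_pos"],s["force"])
def crop(f,x,y,w=100,h=75):
    a=cv2.imread(f"pics/{f}.png")[y:y+h,x:x+w]; return cv2.resize(a,(400,300),interpolation=cv2.INTER_CUBIC)
o=np.vstack([np.hstack([crop("scene0",180,220),crop("side0",240,150)]),np.hstack([crop("scene6",180,220),crop("side6",240,150)])])
cv2.imwrite("pics/z7.png",o)
```

```text
[ 0.51426861 -0.29848454  0.02276889] [ 0.69682769  0.18683761 -0.87675754]
```

View pics/z7.png

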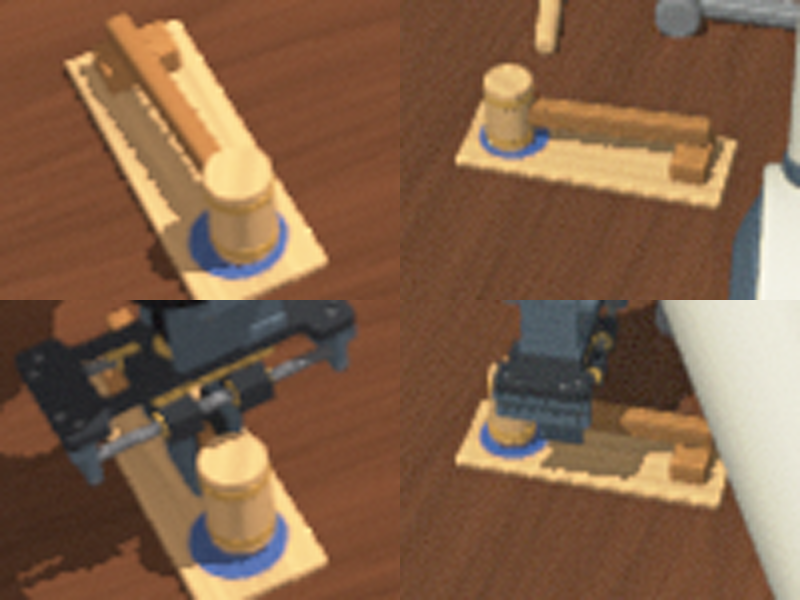

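The head is on the felt but still leans back slightly, with the tail on the block. I'll lower a little more to level it.

Emit:
move_arm(
  jaw=[8,8,8,8],
  translation=[
    [0,0,-1.5],
    [0,0,-3],
    [0,0,-4],
    [0,0,-4],
  ],
  roll=[0,0,0,0],
)

```text
time: 13.25
tcp_pos: [0.5142, -0.2985, 0.0187]
orientation: [-3.134, -0.221, 0.0]
force: [2.0, 0.4, -0.0]
opening: 0.0161
grip_force: 30.0
```

Emit:
move_arm(
  jaw=[8,8,8],
  translation=[
    [0,0,-1.5],
    [0,0,-3],
    [0,0,-3],
  ],
  roll=[0,0,0],
)

```text
time: 13.55
tcp_pos: [0.5144, -0.2985, 0.017]
orientation: [3.133, 0.221, 0.001]
force: [-4.0, 3.5, 23.4]
opening: 0.0155
grip_force: 30.0
```

Seated firmly. Now I'll release and retreat upward.

Emit:
move_arm(
  jaw=[8,25,45,60,60,60,60,60],
  translation=[
    [0,0,1],
    [0,0,1],
    [0,0,1],
    [0,0,1],
    [0,0,1],
    [0,0,10],
    [0,0,50],
    [0,0,95],
  ],
  roll=[0,0,0,0,0,0,0,0],
)

```text
time: 14.35
tcp_pos: [0.5135, -0.2979, 0.1114]
orientation: [-3.132, -0.221, 0.003]
force: [0.3, -0.8, 0.3]
opening: 0.0597
grip_force: 0.0
```

Emit:
move_arm(
  jaw=[60,60,60,60,60,60,60,60],
  translation=[
    [0,0,50],
    [0,0,100],
    [-40,-20,130],
    [-80,-40,130],
    [-120,-60,130],
    [-130,-60,130],
    [-130,-60,130],
    [-130,-60,130],
  ],
  roll=[0,0,0,0,0,0,0,0],
)

```text
time: 15.15
tcp_pos: [0.3849, -0.3583, 0.2412]
orientation: [3.134, 0.221, 0.001]
force: [0.0, 0.4, 0.1]
opening: 0.0601
grip_force: 0.0
```

Run:
```python
from h import *
d=shot("side","side7"); c=shot("scene","scene7"); s=c["s"]; print(s["time"],s["tcp_pos"],s["force"])
def seg(f,x,y,w,h):
    out=[]
    for i in("0","7"):
        a=cv2.cvtColor(cv2.imread(f"pics/{f}{i}.png")[y:y+h,x:x+w],cv2.COLOR_BGR2HSV)
        m=cv2.inRange(a,(100,120,60),(130,255,255)); p=cv2.findNonZero(m); out.append((int((m>0).sum()),cv2.boundingRect(m),p.mean(0).round(2).tolist()))
    print("blue felt",f,out)
seg("scene",180,220,100,75); seg("side",240,150,100,75)
# best shift of patches old->new
for f,n,x,y,w,h in(("scene","head",228,255,26,32),("side","head",258,164,20,26),("scene","handle",206,224,24,34),("side","tail",285,172,34,26),("scene","stand",325,215,75,60)):
    a=cv2.imread(f"pics/{f}0.png"); b=cv2.imread(f"pics/{f}7.png")
    r=cv2.matchTemplate(b[y-8:y+h+8,x-8:x+w+8],a[y:y+h,x:x+w],cv2.TM_CCOEFF_NORMED); _,v,_,l=cv2.minMaxLoc(r); print(f,n,round(v,3),np.array(l)-8)
```

```text
15.2 [ 0.38520665 -0.35821018  0.24107464] [-1.3463323  -0.44032447 -0.31701268]
blue felt scene [(63, (48, 55, 23, 14), [[55.25, 63.81]]), (89, (48, 55, 23, 14), [[57.58, 63.7]])]
blue felt side [(14, (30, 33, 7, 6), [[33.71, 35.14]]), (14, (21, 32, 16, 6), [[28.93, 34.71]])]
scene head 0.96 [-1 -1]
side head 0.937 [1 0]
scene handle 0.954 [0 0]
side tail 0.981 [0 0]
scene stand 0.882 [0 0]
```

Run:
```python
from h import *
for f,n,x,y,w,h in(("scene","top",230,254,22,12),("scene","bottom",231,272,20,14),("side","top",258,163,20,10),("side","bottom",259,176,18,12),("side","tail",300,174,20,14),("scene","tail",204,222,12,12)):
    a,b=[cv2.resize(cv2.imread(f"pics/{f}{i}.png")[y-6:y+h+6,x-6:x+w+6],None,fx=8,fy=8,interpolation=cv2.INTER_CUBIC) for i in "07"]
    r=cv2.matchTemplate(b,a[48:-48,48:-48],cv2.TM_CCOEFF_NORMED); _,v,_,l=cv2.minMaxLoc(r); print(f,n,round(v,3),(np.array(l)-48)/8)
c,d=load("scene0"),load("side0")
for k in(c,d): print([ (px(k,np.array([.56,-.293,z])+e)-px(k,[.56,-.293,z])).round(2).tolist() for z in(.072,.01) for e in([-.003,0,0],[0,.003,0],[0,0,.003])])
```

```text
scene top 0.993 [-0.625 -0.875]
scene bottom 0.956 [-0.625 -0.75 ]
side top 0.993 [1.    0.125]
side bottom 0.928 [0.375 0.   ]
side tail 0.913 [0.25  0.375]
scene tail 0.979 [ 0.25  -0.875]
[[-0.4, -1.0], [1.2, -0.5], [-0.1, -0.9], [-0.4, -0.9], [1.2, -0.4], [-0.1, -0.7]]
[[0.9, 0.2], [-0.3, 0.6], [0.0, -0.7], [0.8, 0.1], [-0.4, 0.5], [-0.1, -0.7]]
```

The mallet stands upright, about 3 mm from where it started, and the stand is unchanged with its lock open. Handing in.

```bash
python3 -c "
from cell import manip
print(manip.finish_job())"
```

```text
the job is handed in; nothing more can be done
None
```

The job is handed in at about 15 s: the red lock is at its open end; two brisk mallet blows (I repeated the first because its depth was unclear) each drove the brass punch to its stop by the images, and it sprang back; the mallet stands upright on the felt with its handle on the rest, about 3 mm from where it started.

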